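Socket one stacking frame onto another

TASK

Pick up the loose stacking frame by its lifting bar and stack it on the frame that stands in the tray, with all four corner posts fully home in the sockets below, then let go. The lower frame may have been pushed along in its tray, so feel for the sockets; keep the frame upright, do not let it drop, and leave the other things on the bench where they are.

Things in the scene. Friction and masses are not known exactly. Their poses are not given: they have to be found in the camera images.
- frame: the loose stacking frame to move (about 0.6 kg): green rails and wooden deck on four round steel corner posts, 189 mm long (its x), 129 wide (its y), 112 tall; the same turned half round. Origin: centre of the footprint at the height of the posts' feet, z up. Cups (29 mm square) top the posts, 65 to 87 mm up. It starts upright on the bench, left or right
- post (a point): centre of the foot of one of the frame's four posts, at x = 80, y = 50 mm from its origin (the others: x = +-80, y = +-50). Posts are 14 mm in diameter, the lowest 8 mm taper to an 8 mm wide foot; rails and deck begin 45 mm above the feet. Axes as the frame
- lift_bar (a point): middle of the frame's steel lifting bar, 100 mm above the feet, over the frame's centre: flat bar 14 mm thick (along the frame's x), 24 mm tall (88 to 112 mm above the feet), 108 mm long (along the frame's y); space round its middle is free, 35 mm down to the deck. Axes as the frame
- tray: dark steel tray fixed to the bench, 262 mm long (its x), 146 wide (its y), rim 18 mm high. Origin: centre of its underside, on the bench, z up. The lower frame, green and also fixed, stands in it, square to it and central across it (y), but pushed lengthwise anywhere from 18 mm toward -x to 18 mm toward +x: its place is not measured, find it by touch or sight
- rail_level (a point): point 60 mm above the tray's origin (axes as the tray), level with the flat rail tops of the lower frame: two rails 216 mm long (x), 29 mm wide, at y = +-50 mm, on which posts can stand and slide. In them are 4 square pockets, 17 mm wide, 24 mm deep, at x = +-80, y = +-50 mm from the lower frame's unknown centre
- seat_level (a point): point 36 mm above the tray's origin (axes as the tray), the height of the pocket floors: with the posts home the loose frame's origin is at this height, with posts standing on the rails 24 mm higher. Between the rails lie a deck and planed wood blanks, all lower than the rail tops
- glue: bystander: small round glue bottle, 52 mm across, 85 mm tall, near the middle of the bench; origin at the centre of its underside
- sanding_block: bystander: cork sanding block, 90 x 50 x 32 mm high, near the middle of the bench; origin at the centre of its underside
- tape: bystander: roll of tape lying flat, 70 mm across, 22 mm high, near the middle of the bench; origin at the centre of its underside
- spanner: bystander: steel spanner 170 mm long, lying on the far side of the bench, in the middle; origin on its underside, lying along its x
- brush: bystander: hand brush 190 mm long, lying on the right side of the bench; origin on its underside, lying along its x
- collar: bystander: stepped steel machine collar, 90 mm across, 40 mm high, on the left side; origin at the centre of its underside
- push_block: bystander: dark wooden push block, 150 x 50 x 60 mm high, on the left side; origin at the centre of its underside

How it is judged:
On the way:
1. the loose frame is lifted clear of the bench (feet more than 50 mm up), upright (height (world z) of frame above 0.05 m and angle between frame's own z axis and vertical below 0.3 rad), for 0.2 s.
At the end, for the whole second after the job is handed in: all four posts at the bottom of their pockets: feet 32 to 39 mm above the tray's underside, within 6 mm of the tray's middle across it and 22 mm along it, length parallel to the tray's within 0.06 rad, tilt under 0.04 rad, at rest (z of frame in the frame of tray between 0.032 and 0.039 m and x of frame in the frame of tray between -0.022 and 0.022 m and y of frame in the frame of tray between -0.006 and 0.006 m and angle between the x axis of frame and the x axis of tray, either way round below 0.06 rad and angle between frame's own z axis and vertical below 0.04 rad and linear speed of frame below 0.02 m/s); the robot touches nothing.
It fails at once if the frame is tipped more than 0.6 rad (angle between frame's own z axis and vertical above 0.6 rad).
It fails at once if the frame is dropped or thrown: it moves faster than 0.4 m/s while the fingers do not touch it (contact force between the fingers and frame below 0.2 N and linear speed of frame above 0.4 m/s).
It fails at once if a bystander is moved more than 30 mm (distance of any of glue, sanding_block, tape, spanner, brush, collar, push_block from where it was at the start of the episode above 0.03 m).
It also fails if it takes over 58 s, if anything falls off the work surface, if the arm or the gripper's body presses on something with over 40 N, if the wrist force passes 120 N, or if a joint passes its speed limit or range.

ROBOT

A 7-joint arm with a two-finger parallel gripper is mounted at the origin on the work surface. World frame = base frame: x ahead of the robot, y to its left, z up, the work surface at z = 0. Lengths are in m, angles in rad, forces in N, time in s.
With the tool pointing down it reaches from about 0.35 to 0.9 m from the base axis. Payload 8.1 kg.
Tool frame: the origin (TCP) lies midway between the tips of the shut fingers; the grasp point (between the pads) lies 19 mm behind it; z points along the fingers, y is the direction in which the jaws open and shut (so a half turn about z gives the same grasp; the last joint's range is limited). The gripper opens to 92 mm and grips with 3 to 60 N. Pads are 19 mm wide; open, the fingers measure 130 mm over their backs; the gripper's body (75 mm by 190 mm) begins 47 mm behind the grasp point.
Start: joints at [1.09, 0.434, 0.025, 1.573, -0.012, 1.134, -0.075], TCP at [0.231, -0.581, 0.227] pointing down, gripper open.
Joint ranges: [-2.62, 2.62], [-0.44, 2.09], [-1.27, 1.32], [0.08, 2.57], [-1.32, 4.46], [0.12, 2], [-2.74, 2.74]. Speed limits (rad/s): [2.22, 2.22, 3.01, 3.01, 3.14, 3.14, 3.14].

INTERFACE

Orientations are given as a rotation vector (axis times angle).
In Python, from cell import monitor, get_image, get_calibration, workorder, look_for, masks_of gives the robot as it stands.
- The arm moves only by the shell command python3 -m crank 'ROWS' [FORCE]. ROWS is JSON, a list of rows, each a list of 3 entries, a list of its own where there are three numbers: the shift along the tool's x, y, z in cm, then the turn about the tool's z in degrees, then the closure in counts, from 0 (fully open) to 255 (shut). A call has 1 to 5 rows; each row shifts and turns the commanded pose from where the row before left it, along the tool's axes as they then stand; what a row does not reach is not made up. A row lasts 1/10 s, in which the tool goes at most 50 mm and 8.59 degrees, less where a joint would pass 70% of its speed; a pose out of reach is approached as far as the arm can. A call with a gripper value outside its range is refused whole. The fingers move at their own pace and stop on an object; FORCE is the grip in N (left out, the last holds). Time passes only in rows, so rows that do not move let the fingers close. It gives the time, the measured TCP pose, the force and the opening at its end, in the units of the state.
- monitor.observe(): the state, without advancing time (a new reading comes with each control period).
- get_image(name): name is "scene" or "top" or "wrist"; returns (picture, depth): 384x512x3 uint8, red, green, blue; 384x512 float32, m along the optical axis (not along the pixel's ray), 0 where there is no reading.
- get_calibration(name): a dict with "fx", "fy", "cx", "cy" (pixels), "R" (3x3) and "t" (3): a world point X has camera coordinates R X + t. Camera axes: x right, y down, z forward; pixel columns grow to the right and rows downward; lengths in m; the calibration is good to about 2 mm. A picture is of the moment at which its call begins: read the wrist's pose just before it. get_calibration takes no time and is no camera call; for the wrist camera it gives the pose at the moment of the call.
- workorder.sign_off(): hands the job in, once; it reports no verdict.
Trained networks look in the newest picture that a camera, given by its name, has taken for a name from the list of things; names that differ only in an ending like _2 or _b are one class to them, and where a whole thing is asked for, a point or a joint stands for the part that bears it (a point fixed in the world has none). Each returns a list of dicts, best first, with "score" (0 to 1); they miss things now and then, are a little off and sometimes report something else, mostly with a low value. They report only what shows in the picture. A call takes as long as a camera call.
- look_for(label, camera): "location" ([x, y, z] in m, in world coordinates, good to about 4 mm: the middle of the surface that is visible of it).
- masks_of(label, camera): "region" (384x512 bool, what is visible of it).
The state is a dict: "clock": time; "joints": joint angles; "dq": joint speeds; "joint_efforts": joint torques, N m; "position": TCP position; "ee_rot": TCP orientation; "force": force on the tool from outside, world axes, zero at the start; "ft_torque": the same for the moment, N m; "width": opening from 0.0 (shut) to 1.0 (fully open).
Only numpy, scipy, OpenCV 4.12 (cv2) and the standard library are available. Lean on these libraries where they do the work, as an engineer would, in place of code of your own. Each camera call takes 0.05 s, during which the arm holds its last target.

## Working session

There is one attempt and no reset: what is moved stays moved. The work goes in short steps, Python scripts to look and compute and a shell command to move; the robot and the scene stay as the last step left them, time stands still between calls to the robot, and variables do not carry over. Pictures are saved under pics/ and viewed, and the job is handed in when it is done.

```bash
ls; mkdir -p pics
cat > h.py <<'E'
import numpy as np, cv2
from scipy.spatial.transform import Rotation as Ro
from cell import monitor, get_image, get_calibration, workorder, look_for, masks_of
def save(n,im): cv2.imwrite('pics/'+n+'.png',im[:,:,::-1])
def cloud(depth,c):
    v,u=np.mgrid[:depth.shape[0],:depth.shape[1]]
    P=np.stack([(u-c['cx'])/c['fx']*depth,(v-c['cy'])/c['fy']*depth,depth],-1)
    return (P-np.array(c['t']))@np.array(c['R'])
E
python3 - <<'E'
from h import *
s=monitor.observe(); print(s)
print(Ro.from_rotvec(s['ee_rot']).as_matrix().round(3))
for n in ['scene','top']:
    im,d=get_image(n); save(n+'0',im); np.savez('/tmp/'+n,im=im,d=d)
    for l in ['frame','lift_bar','tray']:
        print(n,l,[(np.round(r['location'],3),round(r['score'],2)) for r in look_for(l,n)])
    c=get_calibration(n); print(np.round(np.array(c['R']),3).tolist(),c['t'],c['fx'])
print(monitor.observe()['clock'])
E
```

```text
pics
{'clock': 0.0, 'joints': array([ 1.09041655,  0.4352476 ,  0.02496517,  1.57411124, -0.01160236,
        1.13398571, -0.07510705]), 'dq': array([ 0.00087522,  0.00044804, -0.0018309 ,  0.00022902,  0.00034176,
        0.00093194, -0.00066189]), 'joint_efforts': array([-4.56086937e-04, -6.67852306e+01,  9.85517576e-01, -3.14450240e+01,
       -6.02394319e-02,  4.28712065e-02,  1.21629478e-04]), 'position': array([ 0.23029624, -0.58046703,  0.22592412]), 'ee_rot': array([-3.08421653e+00, -5.89492940e-01,  6.88905105e-04]), 'force': array([ 0.19100939, -0.92707898, -0.27894249]), 'ft_torque': array([0.01923808, 0.01330066, 0.03149149]), 'width': 0.9997422786425657}
[[ 0.93   0.369 -0.001]
 [ 0.369 -0.93   0.001]
 [-0.    -0.002 -1.   ]]
scene frame []
scene lift_bar [(array([ 0.553, -0.191,  0.062]), 0.92)]
scene tray [(array([0.591, 0.249, 0.005]), 0.92)]
[[-0.848, 0.53, 0.007], [0.396, 0.643, -0.656], [-0.352, -0.553, -0.755]] [ 0.46621064 -0.18609583  1.47642931] 370.76686330029656
top frame [(array([ 0.545, -0.196,  0.055]), 0.56)]
top lift_bar [(array([ 0.545, -0.196,  0.052]), 0.86)]
top tray [(array([0.537, 0.197, 0.005]), 0.56), (array([0.364, 0.506, 0.019]), 0.19)]
[[-0.019, -1.0, 0.001], [-0.979, 0.018, -0.201], [0.201, -0.004, -0.98]] [0.00994159 0.58162701 1.47156664] 394.0991051566479
0.4
```

View pics/scene0.png

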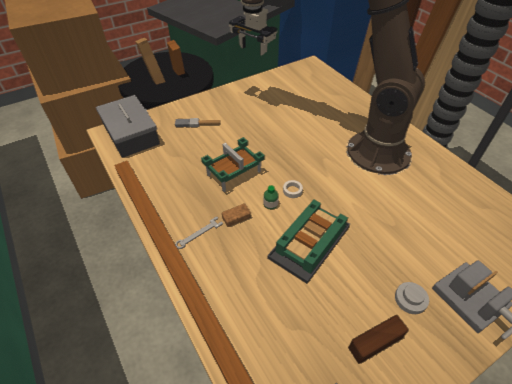

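View pics/top0.png

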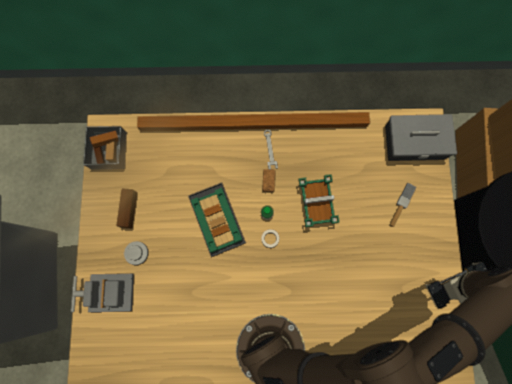

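The loose frame is at about pixel (318,202) in the top view, with its lifting bar running across the image. The tray with the lower frame is at (216,219), tilted about 20°. The glue, block and tape lie between them. Next I measure both from the depth data.

```bash
cat > m.py <<'E'
from h import *
def box(xy):
    r=cv2.minAreaRect((xy*1000).astype(np.float32)); return np.round(r[0],1),np.round(r[1],1),round(r[2],1)
for n in ['top','scene']:
    z=np.load('/tmp/'+n+'.npz'); d=z['d']; im=z['im'].astype(int); P=cloud(d,get_calibration(n)); ok=d>0
    def reg(c,r,lo,hi): 
        return ok&(np.hypot(P[...,0]-c[0],P[...,1]-c[1])<r)&(P[...,2]>lo)&(P[...,2]<hi)
    g=(im[...,1]>im[...,0]+20)&(im[...,1]>im[...,2]+10)
    f=(0.545,-0.196); t=(0.525,0.19)
    m=ok&(np.hypot(P[...,0]-f[0],P[...,1]-f[1])<.13)
    print(n,'frame cups',box(P[reg(f,.13,.075,.13)][:,:2]), reg(f,.13,.075,.13).sum())
    print(' bar',box(P[reg(f,.13,.099,.13)][:,:2]), np.percentile(P[reg(f,.13,.095,.13)][:,2],[5,50,95]))
    print(' green frame',box(P[reg(f,.13,.04,.13)&g][:,:2]))
    print(' tray all',box(P[reg(t,.16,.01,.13)][:,:2]))
    k=reg(t,.16,.05,.07)
    print(' rails',box(P[k][:,:2]), np.percentile(P[k][:,2],[5,50,95]),k.sum())
    k=reg(t,.16,.05,.07)&g
    print(' railsgreen',box(P[k][:,:2]))
E
python3 m.py
python3 - <<'E'
import cv2
for n,(a,b,c,d) in {'top':(170,350,170,270),'scene':(190,360,130,290)}.items():
    im=cv2.imread(f'pics/{n}0.png')[c:d,a:b]
    cv2.imwrite(f'pics/{n}0z.png',cv2.resize(im,None,fx=3.5,fy=3.5,interpolation=cv2.INTER_CUBIC))
E
```

```text
top frame cups (array([ 549.1, -195.6]), array([189. , 129.7]), 6.0) 334
 bar (array([ 549.2, -194.9]), array([ 16.3, 107.4]), 6.9) [0.09833428 0.1105503  0.11640221]
 green frame (array([ 548.1, -194.5]), array([187.1, 124.5]), 6.1)
 tray all (array([510.1, 162.1]), array([263.7, 230.9]), 21.0)
 rails (array([486.2, 198.4]), array([215.5, 129.3]), 21.3) [0.05401038 0.05981496 0.06497856] 1176
 railsgreen (array([486.2, 198.4]), array([215.5, 129.3]), 21.3)
scene frame cups (array([ 547.5, -194.1]), array([193.2, 134.1]), 6.3) 481
 bar (array([ 548.6, -192.9]), array([ 16.3, 109.6]), 5.6) [0.09765151 0.11090733 0.11432365]
 green frame (array([ 550. , -193.5]), array([188.2, 132.2]), 6.3)
 tray all (array([511.3, 157.7]), array([264.7, 242.2]), 21.0)
 rails (array([485.7, 199.1]), array([220.3, 130.6]), 20.9) [0.05313696 0.05991815 0.06314396] 1696
 railsgreen (array([487.5, 200.7]), array([215.2, 128.9]), 21.2)
```

View pics/top0z.png

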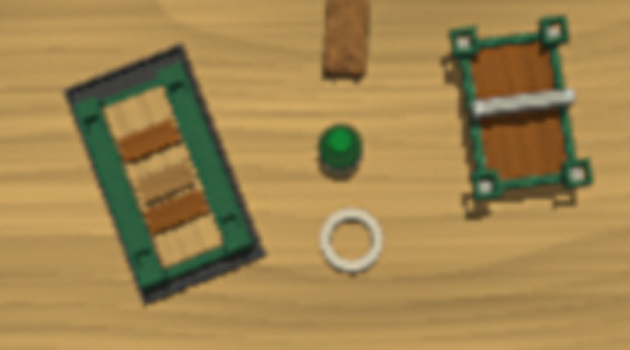

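View pics/scene0z.png

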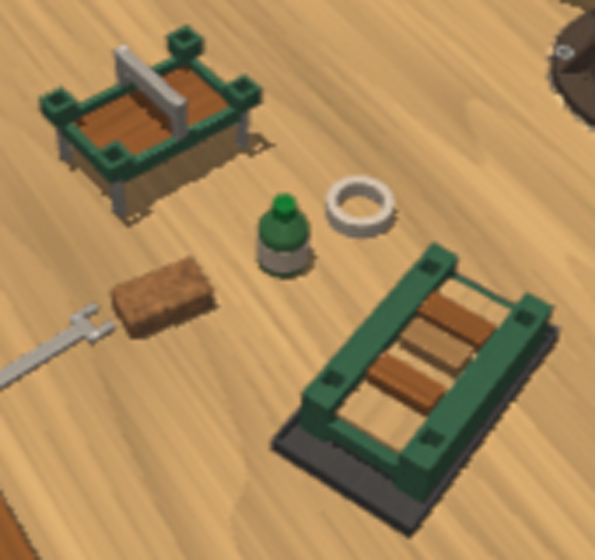

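Both depth views agree. The loose frame is at (549,-195) with yaw 6.1°. The lower frame's rails are centred at (486.5,199) with yaw 21.2°. Now I move above the bar.

```bash
python3 -m crank '[[[4,-2.2,0],0,0],[[4,-2.2,0],0,0],[[4,-2.2,0],0,0],[[4,-2.2,0],0,0],[[4,-2.2,0],0,0]]'; python3 -m crank '[[[4,-2.2,0],0,0],[[4,-2.2,0],0,0],[[4,-2.2,0],0,0],[[4,-2.2,0],0,0],[[4,-2.2,0],0,0]]'; python3 -m crank '[[[0,0,0],-8,0],[[0,0,0],-8,0],[[0,0,0],-8,0],[[0,0,0],-8,0],[[0,0,0],-8,0]]';python3 -m crank '[[[0,0,0],-8,0],[[0,0,0],-8,0],[[0,0,0],-8,0],[[0,0,0],-8,0],[[0,0,0],0,0]]'
cat > g.py <<'E'
import sys; from h import *
def to(x,y,z,yaw):  # yaw deg of tool y axis
    s=monitor.observe(); R=Ro.from_rotvec(s['ee_rot']).as_matrix(); p=s['position']
    cur=np.degrees(np.arctan2(R[1,1],R[0,1])); dy=(yaw-cur+90)%180-90
    print('clk',round(s['clock'],2),'p',np.round(p*1000,1),'yaw',round(cur,2),'tilt',np.round(R[:2,2],4),'F',np.round(s['force'],1),'T',np.round(s['ft_torque'],2),'w',round(s['width'],3),'q7',round(s['joints'][6],2))
    print('shift cm',np.round(100*R.T@(np.array([x,y,z])-p),2),'turn deg',round(-dy,2))
if __name__=='__main__': to(*map(float,sys.argv[1:5]))
E
python3 g.py .549 -.195 .226 6.1
```

```text
clock: 0.9
position: [0.3768, -0.4035, 0.227]
ee_rot: [3.085, 0.589, 0.0]
force: [-0.0, -0.3, 0.3]
width: 1.002
clock: 1.4
position: [0.5222, -0.2274, 0.227]
ee_rot: [3.085, 0.589, 0.001]
force: [1.0, -1.0, -0.4]
width: 0.999
clock: 1.9
position: [0.5212, -0.2289, 0.2267]
ee_rot: [2.693, 1.617, -0.0]
force: [-0.2, 0.4, 0.6]
width: 1.002
clock: 2.4
position: [0.5211, -0.2291, 0.2267]
ee_rot: [-2.147, -2.293, -0.0]
force: [-0.3, -0.2, 0.1]
width: 1.002
clk 2.4 p [ 521.1 -229.1  226.7] yaw 3.75 tilt [-0.      0.0001] F [-0.3 -0.2  0.1] T [-0.   -0.12  0.01] w 1.002 q7 0.23
shift cm [3.22 3.01 0.07] turn deg -2.35
```

```bash
python3 -m crank '[[[1.6,1.5,0],-2.35,0],[[1.6,1.5,0],0,0],[[0,0,0],0,0]]'
python3 - <<'E'
from h import *
im,d=get_image('wrist'); c=get_calibration('wrist'); save('wrist1',im)
P=cloud(d,c); k=(d>0)&(P[...,2]>.1)&(P[...,2]<.125)&(np.hypot(P[...,0]-.549,P[...,1]+.195)<.09)
print(k.sum(), cv2.minAreaRect((P[k][:,:2]*1000).astype(np.float32)))
k=(d>0)&(P[...,2]>.075)&(P[...,2]<.125)&(np.hypot(P[...,0]-.549,P[...,1]+.195)<.14)
print(k.sum(), cv2.minAreaRect((P[k][:,:2]*1000).astype(np.float32)))
E
python3 g.py .549 -.195 .081 6.1
```

```text
clock: 2.7
position: [0.5507, -0.1902, 0.227]
ee_rot: [-2.1, -2.336, -0.004]
force: [0.3, 0.5, 0.2]
width: 1.002
1417 ((547.523193359375, -196.86672973632812), (13.483187675476074, 107.84368896484375), 6.26234769821167)
3835 ((547.8021850585938, -197.04989624023438), (189.5004119873047, 129.46273803710938), 6.3903727531433105)
clk 2.75 p [ 549.7 -192.1  226.8] yaw 6.04 tilt [0.0007 0.001 ] F [ 0.4 -0.1  0.4] T [-0.01 -0.07  0.03] w 1.0 q7 0.19
shift cm [-0.3  -0.11 14.58] turn deg -0.06
```

View pics/wrist1.png

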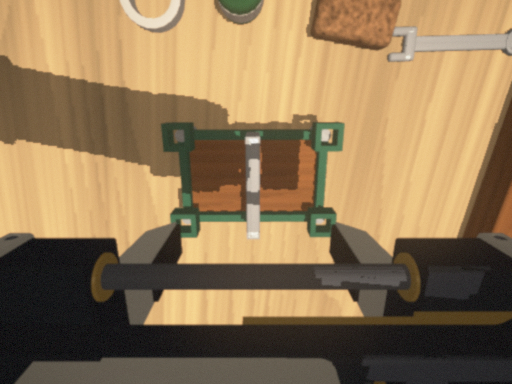

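The wrist view shows the bar at pixel (253,185), squarely between the jaws. It measures (547.6,-197) with yaw 6.3°. I descend onto it.

```bash
python3 g.py .5477 -.1968 .081 6.3; python3 -m crank '[[[-0.48,-0.16,3],-0.3,0],[[0,0,3],0,0],[[0,0,3],0,0],[[0,0,3],0,0],[[0,0,0],0,0]]' 50;python3 g.py .5477 -.1968 .080 6.3
```

```text
clk 2.75 p [ 549.7 -192.1  226.8] yaw 6.04 tilt [0.0007 0.001 ] F [ 0.4 -0.1  0.4] T [-0.01 -0.07  0.03] w 1.0 q7 0.19
shift cm [-0.46 -0.26 14.58] turn deg -0.26
clock: 3.25
position: [0.5444, -0.1994, 0.1032]
ee_rot: [-2.095, -2.333, 0.005]
force: [-0.7, 0.2, 0.8]
width: 1.002
clk 3.25 p [ 544.4 -199.4  103.2] yaw 6.17 tilt [-0.0067  0.0015] F [-0.7  0.2  0.8] T [-0.02 -0.08  0.01] w 1.002 q7 0.14
shift cm [0.22 0.37 2.31] turn deg -0.13
```

```bash
python3 -m crank '[[[0.1,0.1,1.1],0,0],[[0.1,0.2,1.1],0,0],[[0,0,0],0,0],[[0,0,0],0,0]]' ;python3 g.py .5477 -.1968 .080 6.3
```

```text
clock: 3.65
position: [0.5504, -0.1972, 0.0852]
ee_rot: [2.096, 2.34, 0.0]
force: [-0.3, 0.5, 0.7]
width: 0.999
clk 3.65 p [ 550.4 -197.2   85.2] yaw 6.29 tilt [ 0.0006 -0.0003] F [-0.3  0.5  0.7] T [ 0.02 -0.09 -0.04] w 0.999 q7 0.12
shift cm [ 0.07 -0.27  0.52] turn deg -0.01
```

```bash
python3 -m crank '[[[0.05,-0.25,0.5],0,0],[[0,0,0],0,0],[[0,0,0],0,0]]' ;python3 g.py .5477 -.1968 .080 6.3; python3 -m crank '[[[0,0,0],0,255],[[0,0,0],0,255],[[0,0,0],0,255],[[0,0,0],0,255],[[0,0,0],0,255]]' 50;python3 -m crank '[[[0,0,0],0,255],[[0,0,0],0,255],[[0,0,0],0,255],[[0,0,0],0,255],[[0,0,0],0,255]]' 50; python3 g.py .5477 -.1968 .080 6.3
```

```text
clock: 3.95
position: [0.5474, -0.197, 0.0799]
ee_rot: [2.096, 2.34, -0.0]
force: [-0.1, -0.1, 0.5]
width: 1.003
clk 3.95 p [ 547.4 -197.    79.9] yaw 6.28 tilt [ 0.     -0.0001] F [-0.1 -0.1  0.5] T [-0.04 -0.14 -0.01] w 1.003 q7 0.12
shift cm [ 0.02  0.03 -0.01] turn deg -0.02
clock: 4.45
position: [0.5476, -0.1969, 0.0797]
ee_rot: [2.096, 2.34, 0.0]
force: [1.3, -0.3, -0.2]
width: 0.616
clock: 4.95
position: [0.5475, -0.197, 0.0797]
ee_rot: [2.096, 2.34, 0.0]
force: [1.2, -0.2, -0.3]
width: 0.18
clk 4.95 p [ 547.5 -197.    79.7] yaw 6.29 tilt [ 0.0001 -0.    ] F [ 1.2 -0.2 -0.3] T [ 0.12 -0.85  0.03] w 0.18 q7 0.12
shift cm [ 0.01  0.02 -0.03] turn deg -0.01
```

```bash
python3 -m crank '[[[0,0,0],0,255],[[0,0,0],0,255],[[0,0,0],0,255]]' ;python3 -m crank '[[[0,0,-1],0,255],[[0,0,-2],0,255],[[0,0,-2],0,255],[[0,0,-2],0,255],[[0,0,-2],0,255]]'; python3 -m crank '[[[0,0,-2],0,255],[[0,0,-2],0,255],[[0,0,-2],0,255],[[0,0,-2],0,255],[[0,0,0],0,255]]'; python3 g.py .4865 .199 .265 21.2
```

```text
clock: 5.25
position: [0.5478, -0.1969, 0.0798]
ee_rot: [2.096, 2.34, 0.0]
force: [2.0, 0.3, -0.6]
width: 0.15
clock: 5.75
position: [0.5465, -0.1968, 0.1704]
ee_rot: [-2.095, -2.339, 0.001]
force: [0.2, -0.2, -4.9]
width: 0.147
clock: 6.25
position: [0.5483, -0.197, 0.2523]
ee_rot: [2.094, 2.338, 0.002]
force: [-0.0, 0.4, -5.6]
width: 0.148
clk 6.25 p [ 548.3 -197.   252.3] yaw 6.29 tilt [ 0.0033 -0.0011] F [-0.   0.4 -5.6] T [-0.02 -0.13  0.05] w 0.148 q7 0.21
shift cm [40.03 -1.8  -1.33] turn deg -14.91
```

```bash
python3 -m crank '[[[1,0,0],0,255],[[2,-0.1,-0.3],0,255],[[3,-0.1,-0.3],0,255],[[3,-0.1,-0.3],0,255],[[3,-0.1,-0.3],0,255]]' ;python3 -m crank '[[[3,-0.1,0],0,255],[[3,-0.1,0],0,255],[[3,-0.1,0],0,255],[[3,-0.1,0],0,255],[[3,-0.1,0],0,255]]'; python3 -m crank '[[[3,-0.1,0],0,255],[[3,-0.1,0],0,255],[[3,-0.1,0],0,255],[[2,-0.1,0],0,255],[[1,-0.1,0],0,255]]'; python3 -m crank '[[[0,0,0],-3,255],[[0,0,0],-4,255],[[0,0,0],-4,255],[[0,0,0],-3,255],[[0,0,0],0,255]]'; python3 g.py .4865 .199 .265 21.2
```

```text
clock: 6.75
position: [0.5287, -0.0762, 0.2601]
ee_rot: [-2.094, -2.338, 0.003]
force: [-0.5, 0.3, -6.4]
width: 0.146
clock: 7.25
position: [0.5071, 0.072, 0.2601]
ee_rot: [-2.094, -2.339, 0.004]
force: [0.7, 0.2, -6.6]
width: 0.15
clock: 7.75
position: [0.4887, 0.1916, 0.2603]
ee_rot: [-2.091, -2.342, 0.003]
force: [-0.5, -0.9, -5.5]
width: 0.149
clock: 8.25
position: [0.4902, 0.1882, 0.2606]
ee_rot: [-1.795, -2.577, 0.003]
force: [0.4, 0.2, -5.7]
width: 0.151
clk 8.25 p [490.2 188.2 260.6] yaw 20.3 tilt [-0.0019 -0.0012] F [ 0.4  0.2 -5.7] T [-0.   -0.2  -0.02] w 0.151 q7 -0.31
shift cm [ 1.14  0.02 -0.44] turn deg -0.9
```

```bash
python3 -m crank '[[[0.6,0,0.5],-0.9,255],[[0.54,0,0.5],0,255],[[0,0,0],0,255],[[0,0,0],0,255]]'; python3 g.py .4865 .199 .25 21.2
cat > m2.py <<'E'
from h import *
import sys
zf=float(sys.argv[1]) # est feet height
tag=sys.argv[2]
for n in ['top','scene','wrist']:
    s=monitor.observe(); c=get_calibration(n); im,d=get_image(n); save(n+tag,im); P=cloud(d,c)
    i=im.astype(int); g=(i[...,1]>i[...,0]+15)&(i[...,1]>i[...,2]+8)&(d>0)
    t=s['position']; r=np.hypot(P[...,0]-t[0],P[...,1]-t[1])<.16
    k=g&r&(P[...,2]>zf+.08)&(P[...,2]<zf+.093)
    k2=g&r&(P[...,2]>.054)&(P[...,2]<.066)
    for nm,kk in [('cups',k),('rails',k2)]:
        if kk.sum()>50:
            b=cv2.minAreaRect((P[kk][:,:2]*1000).astype(np.float32)); print(n,nm,kk.sum(),np.round(b[0],1),np.round(b[1],1),round(b[2],1),'z',np.median(P[kk][:,2]).round(4))
    print('tcp',np.round(t*1000,1))
E
python3 m2.py .17 2
```

```text
clock: 8.65
position: [0.4865, 0.2001, 0.2514]
ee_rot: [-1.775, -2.592, 0.001]
force: [0.0, -0.5, -6.0]
width: 0.149
clk 8.65 p [486.5 200.1 251.4] yaw 21.21 tilt [-0.0006 -0.0003] F [ 0.  -0.5 -6. ] T [ 0.03 -0.17  0.02] w 0.149 q7 -0.33
shift cm [-0.1  -0.04  0.14] turn deg 0.01
tcp [486.5 200.1 251.4]
scene cups 292 [488.  201.7] [189.1 129.4] 21.3 z 0.2581
scene rails 862 [487.2 200.1] [216.  128.8] 21.1 z 0.0605
tcp [486.8 199.9 251.6]
wrist cups 4411 [485.7 203.6] [189.  124.7] 21.0 z 0.2588
wrist rails 1969 [468.1 247.2] [215.9  26.3] 21.2 z 0.0599
tcp [486.9 199.8 251.8]
```

Run:
```python
import cv2,numpy as np
a=cv2.imread('pics/scene2.png');b=cv2.imread('pics/wrist2.png')
cv2.imwrite('pics/c2.png',np.hstack([cv2.resize(a[150:320,220:390],(384,384)),cv2.resize(b,(400,384))]))
```

```text
(no output)
```

View pics/c2.png

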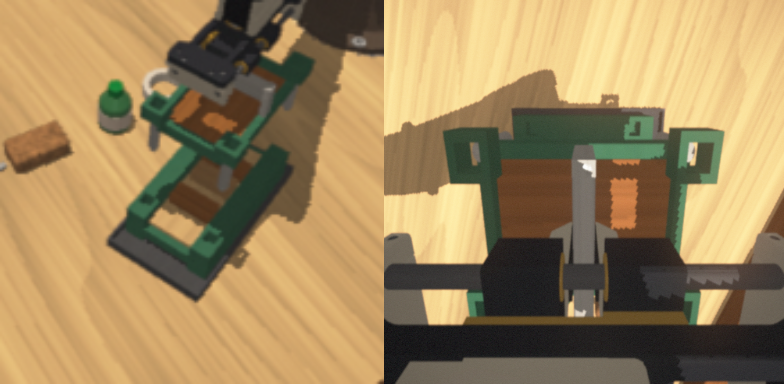

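The frame hangs level above the lower one. In the same cameras it is about 1 mm off along x' and 1.4 mm along y'. I correct that, come down close, and measure again.

```bash
python3 -m crank '[[[-0.14,-0.1,2],0,255],[[0,0,2],0,255],[[0,0,2],0,255],[[0,0,2],0,255],[[0,0,1],0,255]]'; python3 -m crank '[[[0,0,0],0,255],[[0,0,0],0,255],[[0,0,0],0,255]]'; python3 g.py .4862 .1980 .15 21.2; python3 m2.py .075 3
```

```text
clock: 9.3
position: [0.486, 0.1975, 0.1603]
ee_rot: [-1.775, -2.591, 0.003]
force: [-0.8, 0.0, -6.2]
width: 0.149
clock: 9.6
position: [0.4871, 0.1986, 0.1628]
ee_rot: [1.775, 2.591, 0.002]
force: [-0.3, 0.1, -6.2]
width: 0.154
clk 9.6 p [487.1 198.6 162.8] yaw 21.18 tilt [0.0017 0.0007] F [-0.3  0.1 -6.2] T [-0.05 -0.1  -0.  ] w 0.154 q7 -0.4
shift cm [-0.02 -0.11  1.28] turn deg -0.02
top rails 60 [485.2 190.7] [ 34.  246.6] 79.4 z 0.0599
tcp [487.1 198.6 162.8]
scene cups 159 [488.1 202.7] [187.4 127.9] 20.6 z 0.1621
scene rails 592 [488.4 200.7] [213.9 128.6] 21.0 z 0.0604
tcp [487.  198.6 162.7]
wrist cups 1031 [483.9 201.6] [182.2 124.1] 21.1 z 0.1624
wrist rails 1461 [466.5 251.8] [215.4  17. ] 21.2 z 0.0599
tcp [487.  198.4 162.6]
```

```bash
python3 m2.py .082 3b
```

```text
top cups 51 [486.7 196.8] [ 30.6 219.9] 79.5 z 0.1694
top rails 55 [484.6 190.3] [ 34.3 245.7] 79.6 z 0.0602
tcp [486.8 198.4 162.5]
scene cups 244 [488.3 200.6] [186.5 130.2] 21.2 z 0.1692
scene rails 593 [487.8 200.7] [216.1 128.2] 20.9 z 0.0602
tcp [486.7 198.3 162.3]
wrist cups 4542 [485.3 202.1] [188.9 124.6] 21.0 z 0.1692
wrist rails 1492 [467.2 252.1] [213.7  17. ] 21.2 z 0.06
tcp [486.7 198.3 162.2]
```

Scene and wrist views now agree within about 0.5 mm. I lower it and watch the force.

```bash
python3 -m crank '[[[0,0,0.8],0,255],[[0,0,0.8],0,255],[[0,0,0.4],0,255],[[0,0,0.2],0,255],[[0,0,0],0,255]]'; python3 g.py .4867 .1983 .116 21.2;  python3 -m crank '[[[0,0,0.2],0,255],[[0,0,0.3],0,255],[[0,0,0],0,255],[[0,0,0],0,255]]'; python3 g.py .4867 .1983 .116 21.2
```

```text
clock: 10.4
position: [0.4862, 0.1981, 0.1392]
ee_rot: [-1.775, -2.592, 0.001]
force: [-0.8, -0.0, -5.0]
width: 0.149
clk 10.4 p [486.2 198.1 139.2] yaw 21.2 tilt [-0.0008 -0.0003] F [-0.8 -0.  -5. ] T [ 0.   -0.14 -0.04] w 0.149 q7 -0.42
shift cm [0.   0.06 2.32] turn deg -0.0
clock: 10.8
position: [0.4864, 0.1982, 0.1347]
ee_rot: [1.775, 2.592, -0.0]
force: [-0.2, -0.1, -5.6]
width: 0.151
clk 10.8 p [486.4 198.2 134.7] yaw 21.2 tilt [-0.     -0.0001] F [-0.2 -0.1 -5.6] T [ 0.05 -0.16 -0.03] w 0.151 q7 -0.42
shift cm [0.   0.03 1.87] turn deg -0.0
```

The feet are about 5 mm below the rail tops with no contact force, so they are in the pockets. I continue down.

```bash
python3 -m crank '[[[0,0,0.3],0,255],[[0,0,0.3],0,255],[[0,0,0],0,255]]'; python3 g.py .4867 .1983 .116 21.2;  python3 -m crank '[[[0,0,0.3],0,255],[[0,0,0.3],0,255],[[0,0,0],0,255],[[0,0,0],0,255]]'; python3 g.py .4867 .1983 .116 21.2
```

```text
clock: 11.1
position: [0.4861, 0.1979, 0.1282]
ee_rot: [-1.775, -2.592, 0.001]
force: [0.0, 0.0, -6.3]
width: 0.15
clk 11.1 p [486.1 197.9 128.2] yaw 21.19 tilt [-0.0008 -0.0004] F [ 0.   0.  -6.3] T [-0.   -0.12 -0.  ] w 0.15 q7 -0.43
shift cm [0.01 0.07 1.22] turn deg -0.01
clock: 11.5
position: [0.4863, 0.1982, 0.1226]
ee_rot: [-1.775, -2.592, 0.0]
force: [-0.0, -0.5, -5.1]
width: 0.144
clk 11.5 p [486.3 198.2 122.6] yaw 21.19 tilt [-0.0003 -0.0001] F [-0.  -0.5 -5.1] T [ 0.01 -0.11  0.03] w 0.144 q7 -0.44
shift cm [-0.    0.04  0.66] turn deg -0.01
```

```bash
python3 -m crank '[[[0,0,0.2],0,255],[[0,0,0.2],0,255],[[0,0,0],0,255]]'; python3 g.py .4867 .1983 .116 21.2;  python3 -m crank '[[[0,0,0.2],0,255],[[0,0,0.1],0,255],[[0,0,0],0,255],[[0,0,0],0,255]]'; python3 g.py .4867 .1983 .116 21.2
```

```text
clock: 11.8
position: [0.4862, 0.198, 0.1184]
ee_rot: [-1.775, -2.592, 0.001]
force: [0.2, 0.6, -6.3]
width: 0.145
clk 11.8 p [486.2 198.  118.4] yaw 21.19 tilt [-0.0004 -0.0002] F [ 0.2  0.6 -6.3] T [-0.01 -0.14  0.01] w 0.145 q7 -0.44
shift cm [0.01 0.05 0.24] turn deg -0.01
clock: 12.2
position: [0.4865, 0.1982, 0.1158]
ee_rot: [1.775, 2.592, 0.0]
force: [-1.2, 0.3, -3.7]
width: 0.149
clk 12.2 p [486.5 198.2 115.8] yaw 21.19 tilt [ 0.0001 -0.0001] F [-1.2  0.3 -3.7] T [-0.06 -0.03 -0.  ] w 0.149 q7 -0.44
shift cm [ 0.    0.03 -0.02] turn deg -0.01
```

The force is easing, so I press lightly to confirm it is on the floor, then check.

```bash
python3 -m crank '[[[0,0,0.1],0,255],[[0,0,0.1],0,255],[[0,0,0],0,255],[[0,0,0],0,255]]'; python3 g.py .4867 .1983 .116 21.2; python3 m2.py .036 4
```

```text
clock: 12.6
position: [0.4865, 0.1982, 0.1156]
ee_rot: [1.774, 2.591, 0.0]
force: [-8.7, -5.3, 20.6]
width: 0.145
clk 12.6 p [486.5 198.2 115.6] yaw 21.19 tilt [ 0.0014 -0.0007] F [-8.7 -5.3 20.6] T [-1.07  1.63  0.08] w 0.145 q7 -0.45
shift cm [-0.    0.02 -0.04] turn deg -0.01
top rails 55 [486.2 208.2] [ 69.2 242.7] 79.7 z 0.0603
tcp [486.5 198.2 115.6]
scene cups 216 [488.7 200.6] [186.  129.4] 21.1 z 0.1226
scene rails 373 [487.1 201. ] [215.8 127.5] 21.0 z 0.0603
tcp [486.5 198.2 115.6]
wrist cups 4867 [485.1 201.9] [189.  125.1] 21.1 z 0.1228
wrist rails 2256 [483.6 207.3] [216.1 112.6] 21.2 z 0.06
tcp [486.5 198.2 115.6]
```

It pushes back firmly with 20 N, and the cup tops are at 0.1227, so the feet are at 0.0357: home. I relax the press, open, and retreat.

```bash
python3 -m crank '[[[0,0,-0.1],0,255],[[0,0,-0.05],0,255],[[0,0,0],0,255]]'; python3 -m crank '[[[0,0,0],0,150],[[0,0,0],0,150],[[0,0,0],0,0],[[0,0,0],0,0],[[0,0,0],0,0]]';python3 -m crank '[[[0,0,0],0,0],[[0,0,0],0,0],[[0,0,0],0,0],[[0,0,0],0,0],[[0,0,0],0,0]]'; python3 g.py .4867 .1983 .3 21.2
```

```text
clock: 13.05
position: [0.4865, 0.1982, 0.1157]
ee_rot: [1.775, 2.592, 0.0]
force: [-3.8, -2.8, 8.7]
width: 0.146
clock: 13.55
position: [0.4865, 0.1983, 0.1151]
ee_rot: [-1.775, -2.592, -0.0]
force: [-0.3, -0.4, 0.5]
width: 0.533
clock: 14.05
position: [0.4864, 0.1982, 0.1152]
ee_rot: [1.775, 2.592, 0.0]
force: [-0.2, 0.2, 0.1]
width: 0.962
clk 14.05 p [486.4 198.2 115.2] yaw 21.19 tilt [ 0. -0.] F [-0.2  0.2  0.1] T [-0.   -0.17  0.02] w 0.962 q7 -0.44
shift cm [  0.     0.03 -18.48] turn deg -0.01
```

```bash
python3 -m crank '[[[0,0,-1],0,0],[[0,0,-2],0,0],[[0,0,-3],0,0],[[0,0,-4],0,0],[[0,0,-4],0,0]]'; python3 -m crank '[[[-4,0,-2],0,0],[[-4,0,0],0,0],[[-4,0,0],0,0],[[-4,0,0],0,0],[[-4,0,0],0,0]]';python3 -m crank '[[[0,0,0],0,0],[[0,0,0],0,0],[[0,0,0],0,0]]'
python3 - <<'E'
from h import *
from h import save
for n in ['top','scene']:
    c=get_calibration(n); im,d=get_image(n); save(n+'5',im); P=cloud(d,c)
    i=im.astype(int); g=(i[...,1]>i[...,0]+15)&(i[...,1]>i[...,2]+8)&(d>0); r=np.hypot(P[...,0]-.4865,P[...,1]-.199)<.16
    for nm,a,b in [('cups',.112,.13),('rails',.054,.066)]:
        k=g&r&(P[...,2]>a)&(P[...,2]<b)
        q=P[k]; A=np.c_[q[:,:2]-q[:,:2].mean(0),np.ones(len(q))]
        print(n,nm,k.sum(),cv2.minAreaRect((q[:,:2]*1000).astype(np.float32)),'z',np.median(q[:,2]).round(4),'slope',np.linalg.lstsq(A,q[:,2],rcond=None)[0][:2].round(3))
    for l in ['glue','sanding_block','tape']: print(l,[np.round(x['location'],3).tolist() for x in look_for(l,n)[:1]])
s=monitor.observe(); print(s['clock'],s['position'],s['force'])
a=cv2.imread('pics/scene5.png')[100:330,180:400];b=cv2.imread('pics/top5.png')
cv2.imwrite('pics/c5.png',np.hstack([cv2.resize(a,(367,384)),cv2.resize(b,(432,384))]))
E
```

```text
clock: 14.55
position: [0.4859, 0.1982, 0.2572]
ee_rot: [-1.774, -2.592, 0.0]
force: [1.1, 0.2, -1.0]
width: 1.0
clock: 15.05
position: [0.5591, 0.0102, 0.2763]
ee_rot: [1.774, 2.592, 0.001]
force: [0.3, 0.2, 0.7]
width: 0.999
clock: 15.35
position: [0.5584, 0.0131, 0.2758]
ee_rot: [-1.773, -2.593, -0.001]
force: [0.3, -0.3, 0.4]
width: 0.997
top cups 178 ((486.586181640625, 198.17706298828125), (190.19882202148438, 127.73582458496094), 21.300155639648438) z 0.1228 slope [-0.    -0.005]
top rails 205 ((485.51300048828125, 197.96942138671875), (215.03115844726562, 129.0654296875), 21.213010787963867) z 0.0603 slope [ 0.002 -0.003]
glue [[0.53, 0.194, 0.006]]
sanding_block []
tape [[0.412, 0.011, 0.023]]
scene cups 347 ((486.6584777832031, 199.93251037597656), (194.8404541015625, 129.15025329589844), 21.26456069946289) z 0.1218 slope [0.001 0.002]
scene rails 368 ((487.6475830078125, 200.5037841796875), (213.71412658691406, 128.33766174316406), 21.230592727661133) z 0.0604 slope [-0.001  0.002]
glue [[0.522, 0.013, 0.052]]
sanding_block [[0.652, 0.004, 0.033]]
tape [[0.419, 0.0, 0.015]]
15.75 [0.55862436 0.01207367 0.2752738 ] [ 0.53123367 -0.09971445  0.12673747]
```

View pics/c5.png

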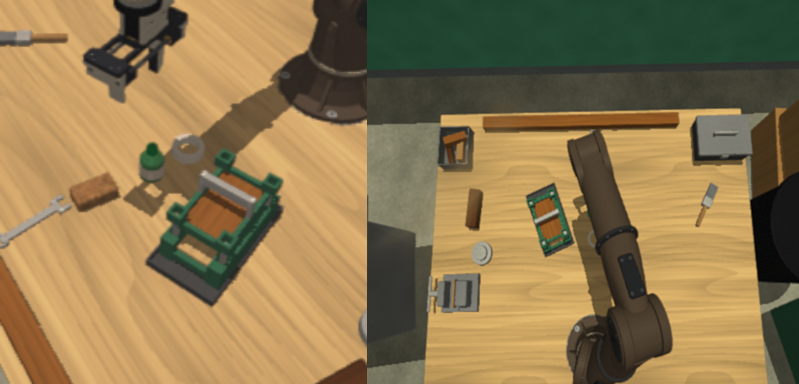

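The frame sits squarely on the lower one, at (225,215) in the left picture and (548,218) in the right. The cup tops are 0.122–0.123 high and level, the gripper is clear and the bystanders look untouched. I hand the job in.

```bash
python3 -c "
from cell import workorder; print(workorder.sign_off())"
```

```text
the job is handed in; nothing more can be done
None
```

The loose frame is stacked on the lower frame with all four posts home. I let go, moved the arm clear and handed the job in at about 16 s; the hand-in gives no verdict.

I gripped the lifting bar and carried the frame over. I found the lower frame's place from depth images rather than by touch. The posts went straight down into the pockets with no side force. I then pressed lightly, about 20 N, to confirm the floor before opening the fingers.

**Last checks:**
- **Height:** the cup tops measured 0.1228 m (top view) and 0.1218 m (scene view). That puts the feet at 35–36 mm, against a seat level of 36 mm.
- **Tilt:** under about 0.005 rad.
- **Alignment:** the frame's yaw is within 0.1° of the lower frame's rails, and its centre is within about 1 mm of theirs.
- **Robot contact:** the gripper is well clear, with only sensor noise on the force reading.

**What failed or disagreed:**
- **Top view detector:** it reported the glue at the frame's position, missed the sanding block, and differed from the scene view on the tape by about 13 mm. The arm was blocking part of that view, and the scene picture shows all three in place.
- **Other bystanders:** I checked the spanner, brush, collar and push block only by eye in the last pictures.
- **Tray position:** I did not measure the tray's own centre separately. The position relative to it follows from the posts being in the pockets.

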